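# Probe the marked spot of a wire spool on the sloped rest

### The job

Stand the short aluminium spool with the black dot on its top flange flat on the sloped seat, dot side up, just uphill of the two stop pins, and let go of it. Then take the grey probe out of its stand and hold its spring tip on the black dot, probe square to the flange, pressed lightly so that the tip is about half way in. Finish while still holding the probe there; leave the other things on the bench alone.

Things in the scene. Friction and masses are not known exactly. Their poses are not given: they have to be found in the camera images.
- spool: The spool to check, loose, upright on the bench: bare aluminium, two flanges 64 mm in diameter, 8 mm thick, barrel 44 mm in diameter, 60 mm high overall, about 0.25 kg, dark bore 16 mm across mid-top (closed, not a hole). Only it has a black dot on its top flange. Origin at the centre of its underside, z up its axis, x towards the dot. Grip it across the top flange from above, any yaw.
- spot (a point): Centre of the flat black dot (14 mm in diameter) on the top face of the spool's top flange, 21 mm from the spool's axis, 60 mm above its underside. It moves with the spool.
- seat: Steel seat plate, fixed, 62 mm wide (y), x from -39.5 to +30.5 mm, 8 mm thick, on a post on a 110 x 90 mm base. Origin on its top face where the spool's underside centre goes, 60 mm above the bench. z: the face's normal, 15 deg from vertical; x uphill, y level. Two stop pins, 7 mm in diameter and tall, at x -30.3, y +-21.2 mm; a spool at the origin clears them by 1.5 mm and stays by friction.
- stand: Fixed aluminium block 65 x 65 x 60 mm with an upright through hole 16 mm wide in the middle of its top; the probe stands in it. Origin at the centre of its underside.
- probe: Grey probe, loose, about 0.14 kg, tip-down in the stand. Square grip 24 x 24 mm, 75 mm tall (z = 0 to 75 mm); below it a steel nose 12 mm in diameter, 30 mm long, then a brass spring tip 7 mm in diameter. Origin at the centre of the grip's lower end (level with the stand's top), z up along the probe away from the tip, x and y square to the grip's flats.
- probe_tip (a point): Rounded end of the probe's spring tip, on its axis, 45 mm below the probe's origin when not pressed (moves up to 10 mm towards the origin when pressed).
- plunger (a joint): How far the probe's spring tip is pressed in, m: 0 free, 0.010 fully in. Spring 500 N/m, so half way takes 2.5 N and fully in 5 N; beyond that it is rigid.
- cup_spool: Bystander: taller bare aluminium spool, 58 mm diameter, 85 mm high, no black dot on the flange, only a dark bore 32 mm across, loose, upright. Origin at centre of underside. Leave alone.
- wound_spool: Bystander: low wound wire spool with blue flanges, 76 mm diameter, 45 mm high, loose. Origin at centre of underside. Leave alone.
- gauge_ring: Bystander: flat steel ring, 52 mm outer diameter, 28 mm hole, 16 mm high, loose, lying on the bench. Origin at centre of underside. Leave alone.
There are look-alikes about, which are no part of the job. There is more than one size of the probe; the job needs the smallest.

How it is judged:
By the outcome, as a careful person would: the job done as asked, in the order asked, and still so for the second after the job is handed in, while the arm keeps its last pose, push and grip.
It also fails if it takes over 56 s, if anything falls off the work surface, if the arm or the gripper's body presses on something with over 40 N, if the wrist force passes 120 N, or if a joint passes its speed limit or range.

### The arm

A 6-joint arm with a two-finger parallel gripper is mounted at the origin on the work surface. World frame = base frame: x ahead of the robot, y to its left, z up, the work surface at z = 0. Lengths are in m, angles in degrees, forces in N, time in s.
With the tool pointing down it reaches from about 0.35 to 0.775 m from the base axis. Payload 7.3 kg.
Tool frame: the origin (TCP) lies at the centre of the arm's flange, where the gripper is bolted on; the fingertips stand 178 mm ahead of it and the grasp point (between the pads) lies 159 mm ahead of it (ctrl.grip_depth is the distance from the TCP to the grasp point, in m); z points along the fingers, y is the line along which they close (so a half turn about z gives the same grasp; the last joint's range is limited). The gripper opens to 92 mm and grips with 3 to 60 N. Pads are 19 mm wide; open, the fingers measure 130 mm over their backs; the gripper's body (75 mm by 190 mm) begins 47 mm behind the grasp point.
Start: joints at [63.369, 19.595, 87.324, -0, 73.075, -8.365], TCP at [0.165, 0.499, 0.405] pointing down, gripper open.
Joint ranges: [-145.02, 145.02], [-44.19, 115.74], [2.07, 154.8], [-57.11, 237.11], [16.16, 152.29], [-177.93, 177.93]. Speed limits (degrees/s): [147.25, 147.25, 180, 180, 180, 180].

### API

Orientations are given as [roll, pitch, yaw] about the fixed x, y, z axes, in that order (R = Rz(yaw) Ry(pitch) Rx(roll)).
In Python, from rig import ctrl, capture, get_calibration gives the robot as it stands.
- The arm moves only by the tool apply_moves, never from a script. Its argument "deltas" is a list of rows, each an object with "delta_pos": the shift along the tool's x, y, z as a fraction of full scale, a list of three; "twist": the turn, a rotation vector about the tool's x, y, z as a fraction of full scale, a list of three; "hand": the closure, from 0 (fully open) to 1 (shut). In form: [{"delta_pos": [x, y, z], "twist": [wx, wy, wz], "hand": hand}, ...]. A call has 1 to 12 rows; each row is the pose to reach, as a shift and turn from the pose commanded when the call began, along the tool's axes at that moment, turning the shorter way round; what a row does not reach only later rows make up. Full scale, the value 1, is 500 mm for a shift and 2 pi rad for a turn. A row lasts 1/10 s, in which the tool goes at most 50 mm and 8.59 degrees, less where a joint would pass 70% of its speed; a pose out of reach is approached as far as the arm can. A call with a number of a shift or a turn outside -1 to 1 is refused whole. A call with a gripper value outside its range is refused whole. The fingers move at their own pace and stop on an object; "squeeze" is the grip in N (left out, the last holds). Time passes only in rows, so rows that repeat a pose let the fingers close. It gives the time, the measured TCP pose, the force, the opening and the grip force at its end, in the units of the state.
- ctrl.observe(): the state, without advancing time (a new reading comes with each control period).
- capture(name): name is "scene" or "top" or "wrist"; returns the picture (384x512x3 uint8, red, green, blue); there is no depth.
- get_calibration(name): a dict with "K" (3x3 intrinsics, pixels), "world_from_camera" (4x4, takes a point from camera to world coordinates); the wrist camera has in their place "tool_from_camera" (4x4, takes a point from camera to tool coordinates, whose origin is the TCP and whose axes are the flange's). Camera axes: x right, y up, looking along -z (the intrinsics and any distortion apply to the point x, -y, -z); pixel columns grow to the right and rows downward; lengths in m; the calibration is good to about 2 mm. The wrist camera is an equidistant fisheye: a pixel r from the principal point sees the ray r / f radians off the axis. A picture is of the moment at which its call begins: read the wrist's pose just before it. get_calibration takes no time and is no camera call.
- ctrl.close_job(): hands the job in; it is judged then, once.
The state is a dict: "clock": time; "joint_pos": joint angles; "dq": joint speeds; "joint_efforts": joint torques, N m; "position": TCP position; "eef_rot": TCP orientation; "wrist_force": force on the tool from outside, world axes, zero at the start; "ft_torque": the same for the moment, N m; "width": opening from 0.0 (shut) to 1.0 (fully open); "grip_force": force on a finger pad.
Only numpy, scipy, OpenCV 4.12 (cv2) and the standard library are available. Lean on these libraries where they do the work, as an engineer would, in place of code of your own. Each camera call takes 0.05 s, during which the arm holds its last target. There are 200 camera calls.

## Working session

There is one attempt and no reset: what is moved stays moved. The work goes in short steps, Python scripts to look and compute and a tool call to move; the robot and the scene stay as the last step left them, time stands still between calls to the robot, and variables do not carry over. Pictures are saved under pics/ and viewed, at most 12 in all, crops included, and the job is handed in when it is done.

Besides the shell and the picture viewer there is one more tool, called as name([rows], argument=value, ...), one row to a line, values as JSON. apply_moves: Moves the arm, as the interface text tells. Shift numbers are shares of 500 mm and turn numbers shares of 2 pi rad, none past 1 either way. Its arguments: {"type":"object","properties":{"deltas":{"type":"array"},"squeeze":{"type":"number"}},"required":["deltas"]}

```bash
mkdir -p pics
cat > h.py <<'E'
from rig import ctrl, capture, get_calibration
import numpy as np, cv2
from scipy.spatial.transform import Rotation as R
E
python3 - <<'E'
from h import *
s=ctrl.observe(); print({k:np.round(v,3).tolist() for k,v in s.items()})
for n in("scene","top","wrist"):
    c=get_calibration(n); print(n,{k:(np.round(v,4).tolist() if not isinstance(v,str) else v) for k,v in c.items()})
for n in("scene","top"):
    im=capture(n); cv2.imwrite(f"pics/{n}0.png",im[:,:,::-1]); np.save(f"{n}0.npy",im)
E
```

```text
{'clock': 0.0, 'joint_pos': [63.368, 19.636, 87.376, 0.002, 73.076, -8.366], 'dq': [-0.161, -0.07, 0.026, -0.051, 0.05, 0.039], 'joint_efforts': [-0.001, -43.124, -24.422, 0.072, 0.056, -0.0], 'position': [0.164, 0.498, 0.404], 'eef_rot': [-179.912, -0.014, 161.733], 'wrist_force': [0.263, 0.344, -0.76], 'ft_torque': [0.047, -0.002, 0.031], 'grip_force': 0.0, 'width': 0.999}
scene {'K': [[498.1319, 0.0, 258.7352], [0.0, 498.1319, 194.099], [0.0, 0.0, 1.0]], 'world_from_camera': [[-0.8585, -0.3795, 0.3449, 1.0046], [0.5128, -0.6448, 0.5667, 0.6591], [0.0073, 0.6634, 0.7482, 0.9756], [0.0, 0.0, 0.0, 1.0]]}
top {'K': [[385.1203, 0.0, 253.5435], [0.0, 385.1203, 187.0886], [0.0, 0.0, 1.0]], 'world_from_camera': [[-0.0042, 0.9972, -0.0741, 0.483], [-0.9996, -0.002, 0.0286, -0.0105], [0.0284, 0.0742, 0.9968, 1.1555], [0.0, 0.0, 0.0, 1.0]]}
wrist {'K': [[297.3186, 0.0, 253.1964], [0.0, 297.3186, 191.7414], [0.0, 0.0, 1.0]], 'tool_from_camera': [[0.0002, 0.9582, 0.286, 0.0787], [1.0, -0.0001, -0.0003, -0.0], [-0.0002, 0.286, -0.9582, 0.0196], [0.0, 0.0, 0.0, 1.0]]}
```

View pics/top0.png

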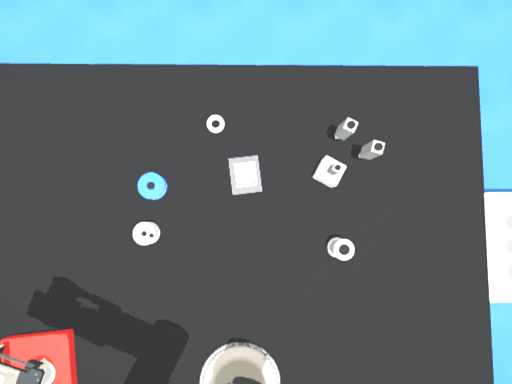

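View pics/scene0.png

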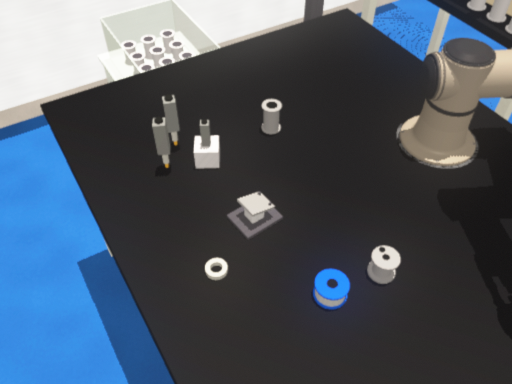

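The top view shows these candidates:
- Spools: (146,233) has a bore and a smaller off-centre dot, so it fits. (341,249) is taller with one large bore, and (152,186) is blue and wound.
- Probes: (337,168) is in the white stand and the smallest, so it fits. (346,129) and (372,150) are bigger ones standing apart.

The seat is at (245,175). I'll confirm with one enlarged crop.

Run:
```python
from h import *
t=np.load("top0.npy");s=np.load("scene0.npy")
def crop(im,u,v,w=50,h=37): return cv2.resize(im[v-h:v+h,u-w:u+w],(400,300),interpolation=cv2.INTER_CUBIC)
m=np.vstack([np.hstack([crop(t,146,220),crop(t,345,155)]),np.hstack([crop(s,384,262),crop(s,190,140)])])
cv2.imwrite("pics/crop1.png",m[:,:,::-1])
```

```text
(no output)
```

View pics/crop1.png

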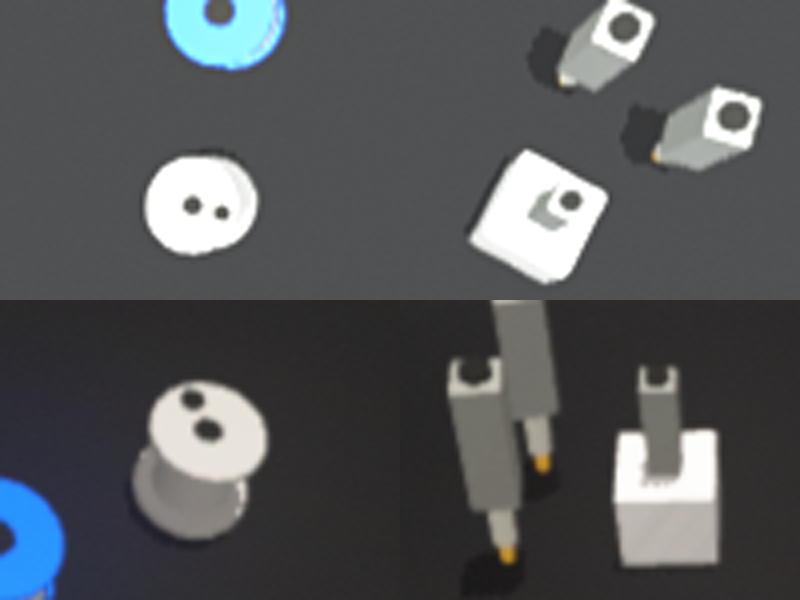

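The crop confirms both. The spool has its bore at about (144,234) and its dot at (151,236) in the top view. The probe in the white stand is clearly the smallest of the three. Next I'll triangulate from the two views.

```bash
cat >> h.py <<'E'
def ray(name,uv,T=None):
    c=get_calibration(name);K=c["K"];x=(uv[0]-K[0,2])/K[0,0];y=(uv[1]-K[1,2])/K[1,1]
    if name=="wrist":
        r=np.hypot(x,y);d=np.array([np.sin(r)*x/r,-np.sin(r)*y/r,-np.cos(r)]);M=T@np.array(c["tool_from_camera"])
    else: d=np.array([x,-y,-1.]);M=np.array(c["world_from_camera"])
    d=M[:3,:3]@d; return M[:3,3],d/np.linalg.norm(d)
def tri(*rays):
    A=sum(np.eye(3)-np.outer(d,d) for o,d in rays);b=sum((np.eye(3)-np.outer(d,d))@o for o,d in rays)
    p=np.linalg.solve(A,b);return p,max(np.linalg.norm(np.cross(p-o,d)) for o,d in rays)
def plane(r,z): o,d=r;return o+d*(z-o[2])/d[2]
def pose(s=None):
    s=s or ctrl.observe();T=np.eye(4);T[:3,:3]=R.from_euler("xyz",s["eef_rot"],degrees=True).as_matrix();T[:3,3]=s["position"];return T
def darkblobs(im,u,v,w,thr,amin=4,up=4,dark=True):
    g=cv2.cvtColor(im,cv2.COLOR_RGB2GRAY)[v-w:v+w,u-w:u+w];g=cv2.resize(g,None,fx=up,fy=up,interpolation=cv2.INTER_CUBIC)
    n,l,st,c=cv2.connectedComponentsWithStats(((g<thr)if dark else(g>=thr)).astype(np.uint8))
    return [(round(u-w+(c[i][0]+.5)/up-.5,2),round(v-w+(c[i][1]+.5)/up-.5,2),round(st[i][4]/up**2,1)) for i in range(1,n) if st[i][4]>=amin*up*up]
E
python3 - <<'E'
from h import *
t=np.load("top0.npy");s=np.load("scene0.npy")
for nm,im,pts in(("top",t,[("spool",146,233,17),("probe",339,166,6),("seat",245,175,24),("stand",330,172,22)]),("scene",s,[("spool",384,262,20),("probe",204,121,8),("seat",255,212,32)])):
    for n,u,v,w in pts:
        print(nm,n,"dark",darkblobs(im,u,v,w,110),"bright",darkblobs(im,u,v,w,190,20,dark=False))
E
```

```text
top spool dark [(np.float64(145.37), np.float64(232.01), np.float64(580.8)), (np.float64(143.61), np.float64(233.17), np.float64(8.8)), (np.float64(151.01), np.float64(235.02), np.float64(4.9))] bright [(np.float64(145.55), np.float64(232.98), np.float64(495.8))]
top probe dark [(np.float64(341.92), np.float64(160.86), np.float64(15.8)), (np.float64(337.26), np.float64(167.05), np.float64(12.4))] bright [(np.float64(338.14), np.float64(166.02), np.float64(99.5))]
top seat dark [(np.float64(244.25), np.float64(174.4), np.float64(1136.9))] bright [(np.float64(244.78), np.float64(174.7), np.float64(1057.3))]
top stand dark [(np.float64(329.59), np.float64(171.58), np.float64(1204.5)), (np.float64(337.26), np.float64(167.05), np.float64(12.4))] bright [(np.float64(329.09), np.float64(171.55), np.float64(608.4))]
scene spool dark [(np.float64(383.37), np.float64(258.98), np.float64(657.5)), (np.float64(381.73), np.float64(249.12), np.float64(17.0)), (np.float64(385.62), np.float64(256.61), np.float64(23.6))] bright [(np.float64(386.0), np.float64(257.92), np.float64(431.3))]
scene probe dark [(np.float64(203.32), np.float64(119.25), np.float64(196.3))] bright []
scene seat dark [(np.float64(254.78), np.float64(210.74), np.float64(2741.4)), (np.float64(253.34), np.float64(220.01), np.float64(282.1))] bright [(np.float64(255.1), np.float64(202.77), np.float64(419.9))]
```

Run:
```python
from h import *
T=lambda u,v:ray("top",(u,v));S=lambda u,v:ray("scene",(u,v))
for n,a,b in(("bore",(143.61,233.17),(385.62,256.61)),("dot",(151.01,235.02),(381.73,249.12)),("probetop",(337.26,167.05),(204.3,119.0)),("seat~",(245,174.7),(255.1,203))):
    p,e=tri(T(*a),S(*b));print(n,p.round(4),round(e,4),"topplane",plane(T(*a),p[2]).round(4))
s0=ctrl.observe();print(s0["position"])
```

```text
bore [0.4354 0.2671 0.0603] 0.0001 topplane [0.4354 0.2671 0.0603]
dot [0.4298 0.2468 0.06  ] 0.0005 topplane [0.4301 0.2465 0.06  ]
probetop [ 0.6106 -0.262   0.1457] 0.0005 topplane [ 0.611  -0.2622  0.1457]
seat~ [ 0.6014 -0.0182  0.0537] 0.0009 topplane [ 0.6006 -0.0177  0.0537]
[0.16447302 0.49845202 0.40414129]
```

The bore sits at z 60.3 mm and the dot is 21.1 mm away, so both match the given sizes. Next I'll look with the wrist camera around the seat.

```bash
cat >> h.py <<'E'
def moveto(p,Rm=None,base=None):
    "delta_pos, twist (fractions) from measured pose (or base) to TCP p,Rm"
    T=pose() if base is None else base
    Rm=T[:3,:3] if Rm is None else Rm
    return (T[:3,:3].T@(np.array(p)-T[:3,3])/.5).round(4).tolist(),(R.from_matrix(T[:3,:3].T@Rm).as_rotvec()/2/np.pi).round(4).tolist()
def down(yaw): return R.from_euler("xyz",[180,0,yaw],degrees=True).as_matrix()
E
python3 -c "
from h import *
print(moveto([.55,.06,.36],down(180)))"
```

```text
([-1.0071, -0.5909, 0.0889], [-0.0002, -0.0001, -0.0507])
```

apply_moves([
  {"delta_pos": [-1.0,-0.59,0.09],"twist": [0,0,-0.0507],"hand": 0},
  {"delta_pos": [-1.0,-0.59,0.09],"twist": [0,0,-0.0507],"hand": 0},
  {"delta_pos": [-1.0,-0.59,0.09],"twist": [0,0,-0.0507],"hand": 0},
  {"delta_pos": [-1.0,-0.59,0.09],"twist": [0,0,-0.0507],"hand": 0},
  {"delta_pos": [-1.0,-0.59,0.09],"twist": [0,0,-0.0507],"hand": 0},
  {"delta_pos": [-1.0,-0.59,0.09],"twist": [0,0,-0.0507],"hand": 0},
  {"delta_pos": [-1.0,-0.59,0.09],"twist": [0,0,-0.0507],"hand": 0},
  {"delta_pos": [-1.0,-0.59,0.09],"twist": [0,0,-0.0507],"hand": 0},
  {"delta_pos": [-1.0,-0.59,0.09],"twist": [0,0,-0.0507],"hand": 0},
  {"delta_pos": [-1.0,-0.59,0.09],"twist": [0,0,-0.0507],"hand": 0},
  {"delta_pos": [-1.0,-0.59,0.09],"twist": [0,0,-0.0507],"hand": 0},
  {"delta_pos": [-1.0,-0.59,0.09],"twist": [0,0,-0.0507],"hand": 0},
])

```text
clock: 1.3
position: [0.5481, 0.0594, 0.3591]
eef_rot: [-180.0, -0.0, 179.9]
wrist_force: [0.3, 0.6, 0.2]
width: 1.001
grip_force: 0.0
```

apply_moves([
  {"delta_pos": [0,0,0],"twist": [0,0,0],"hand": 0},
  {"delta_pos": [0,0,0],"twist": [0,0,0],"hand": 0},
])

```text
clock: 1.5
position: [0.547, 0.061, 0.3588]
eef_rot: [180.0, -0.1, 179.9]
wrist_force: [-0.4, 0.2, 0.8]
width: 0.999
grip_force: 0.0
```

Run:
```python
from h import *
s=ctrl.observe();T=pose(s);im=capture("wrist");np.savez("w1.npz",im=im,T=T);print(s["position"],s["eef_rot"],s["clock"])
cv2.imwrite("pics/w1.png",im[:,:,::-1]); print(moveto([.58,-.16,.36]))
```

```text
[0.54695023 0.06100106 0.35884836] [ 1.79975738e+02 -1.12531066e-01  1.79870734e+02] 1.5
([-0.0674, -0.4438, -0.002], [0.0, 0.0, 0.0])
```

View pics/w1.png

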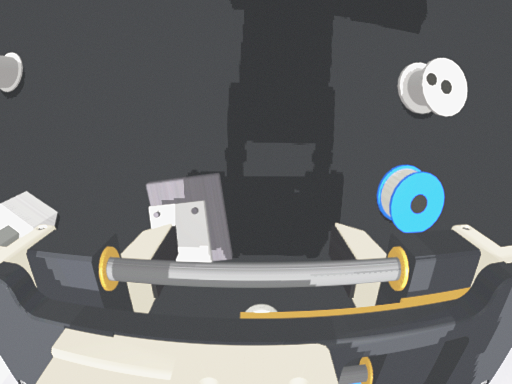

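The wrist view shows the spool at (445,85), the blue one at (417,203) and the seat at (185,225). Its pin marks at (156,213) and (195,210) are on the robot's side, so uphill points away from the robot. The gripper hides part of the view, so I'll move further out to see the seat and stand clear of it.

apply_moves([
  {"delta_pos": [-0.3,-0.16,-0.04],"twist": [0,0,0],"hand": 0},
  {"delta_pos": [-0.3,-0.16,-0.04],"twist": [0,0,0],"hand": 0},
  {"delta_pos": [-0.3,-0.16,-0.04],"twist": [0,0,0],"hand": 0},
  {"delta_pos": [-0.3,-0.16,-0.04],"twist": [0,0,0],"hand": 0},
  {"delta_pos": [-0.3,-0.16,-0.04],"twist": [0,0,0],"hand": 0},
  {"delta_pos": [-0.3,-0.16,-0.04],"twist": [0,0,0],"hand": 0},
  {"delta_pos": [-0.3,-0.16,-0.04],"twist": [0,0,0],"hand": 0},
])

```text
clock: 2.25
position: [0.6959, -0.0167, 0.3799]
eef_rot: [180.0, -0.1, -179.9]
wrist_force: [-0.2, -0.6, 0.3]
width: 1.005
grip_force: 0.0
```

Run:
```python
from h import *
s=ctrl.observe();T=pose(s);im=capture("wrist");np.savez("w2.npz",im=im,T=T);print(s["position"],s["eef_rot"],s["clock"])
```

```text
[ 0.69590368 -0.01666573  0.3799019 ] [ 1.79974738e+02 -5.13157753e-02 -1.79912575e+02] 2.25
```

apply_moves([
  {"delta_pos": [0,-0.2,0],"twist": [0,0,0],"hand": 0},
  {"delta_pos": [0,-0.2,0],"twist": [0,0,0],"hand": 0},
  {"delta_pos": [0,-0.2,0],"twist": [0,0,0],"hand": 0},
  {"delta_pos": [0,-0.2,0],"twist": [0,0,0],"hand": 0},
  {"delta_pos": [0,-0.2,0],"twist": [0,0,0],"hand": 0},
])

```text
clock: 2.8
position: [0.6966, -0.117, 0.3801]
eef_rot: [180.0, 0.0, -180.0]
wrist_force: [-0.2, -0.1, 0.6]
width: 1.002
grip_force: 0.0
```

Run:
```python
from h import *
s=ctrl.observe();T=pose(s);im=capture("wrist");np.savez("w3.npz",im=im,T=T);print(s["position"],s["eef_rot"],s["clock"])
a=np.load("w2.npz")["im"]
m=np.vstack([cv2.resize(x[60:260],(768,300),interpolation=cv2.INTER_CUBIC) for x in (a,im)])
cv2.imwrite("pics/w23.png",m[:,:,::-1])
```

```text
[ 0.69655749 -0.11695093  0.38011867] [ 1.79964812e+02  9.81010627e-03 -1.79950046e+02] 2.8
```

View pics/w23.png

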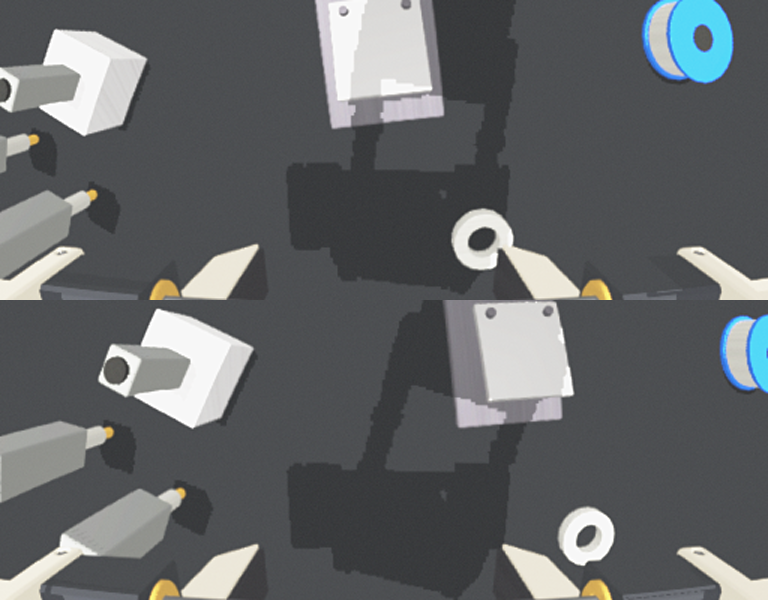

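The upper frame (w2) shows the seat with pins near (229,67) and (271,63), uphill corners near (225,127) and (288,121). The lower frame (w3) shows the seat at (353,95), the small probe in its stand with its top at (77,107), and the two bigger ones below it. I'll enlarge the seat in both for precise pixels.

Run:
```python
from h import *
o=[]
for f,u in(("w2",205),("w3",305)):
    im=np.load(f+".npz")["im"][40:140,u:u+100]; o.append(cv2.resize(im,(400,400),interpolation=cv2.INTER_CUBIC))
cv2.imwrite("pics/seat.png",np.hstack(o)[:,:,::-1])
```

```text
(no output)
```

View pics/seat.png

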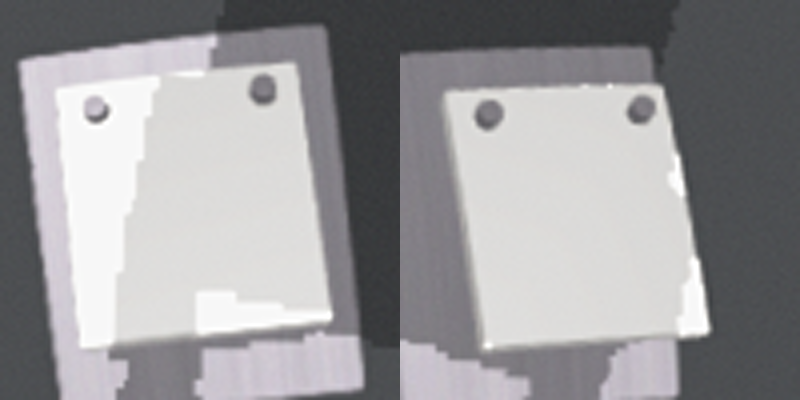

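In the seat crop (offsets 205/305 and 40, scale 4), the corners are as follows:

| Frame | Downhill left | Downhill right | Uphill right | Uphill left |
|---|---|---|---|---|
| w2 | (56,88) | (296,63) | (332,319) | (80,347) |
| w3 | (45,91) | (263,86) | (310,333) | (85,346) |

The pins sit on the downhill edge.

Run:
```python
from h import *
c2=np.array([(56,88),(296,63),(332,319),(80,347),(95,109),(263,89)])/4-.375+[205,40]
c3=np.array([(45,91),(263,86),(310,333),(85,346),(88,114),(241,110)])/4-.375+[305,40]
T2=np.load("w2.npz")["T"];T3=np.load("w3.npz")["T"]
m=np.array([(-39.5,-31,0),(-39.5,31,0),(30.5,31,0),(30.5,-31,0),(-30.3,-21.2,0),(-30.3,21.2,0)])/1e3
P=[]
for a,b in zip(c2,c3):
    p,e=tri(ray("wrist",a,T2),ray("wrist",b,T3));P.append(p);print(p.round(4),round(e,4))
P=np.array(P)
def fit(m,P):
    mc,pc=m.mean(0),P.mean(0);r,_=R.align_vectors(P-pc,m-mc);return r,pc-r.apply(mc)
for k in(4,6):
    r,t=fit(m[:k],P[:k]);print(k,t.round(4),r.as_euler("ZYX",degrees=True).round(2),(np.linalg.norm(r.apply(m[:k])+t-P[:k],axis=1)*1e3).round(1))
    print("normal",r.as_matrix()[:,2].round(3))
# reprojection LSQ with known 15deg tilt, unknown x,y,z,yaw
from scipy.optimize import least_squares
def res(q):
    r=R.from_euler("ZY",[q[3],-15],degrees=True);X=r.apply(m[:4])+q[:3];o=[]
    for T,c in((T2,c2),(T3,c3)):
        for x,u in zip(X,c[:4]):
            oo,d=ray("wrist",u,T);o+=list(np.cross(x-oo,d)*1e3)
    return o
s=least_squares(res,[.6,-.02,.06,0]);print(s.x.round(4),s.cost)
tt=np.load("top0.npy")
p,e=tri(ray("top",(143.61,233.17)),ray("scene",(385.62,256.61)));print(p)
```

```text
[ 0.5706 -0.0516  0.0511] 0.0001
[0.5637 0.0098 0.05  ] 0.0
[0.6303 0.0175 0.0687] 0.0001
[ 0.6371 -0.0441  0.069 ] 0.0002
[ 0.5769 -0.0412  0.0557] 0.0001
[0.5719 0.001  0.056 ] 0.0001
4 [ 0.6047 -0.0166  0.0609] [  6.52 -15.24  -0.71] [0.4 0.3 0.3 0.4]
normal [-0.263 -0.018  0.965]
6 [ 0.6044 -0.0167  0.0616] [  6.52 -14.15  -0.51] [1.4 1.9 0.2 0.4 1.5 2.1]
normal [-0.244 -0.019  0.97 ]
[ 0.6047 -0.0165  0.0599  6.4273] 0.4775814137192423
[0.43535313 0.26714745 0.06027865]
```

The seat fits well: origin (0.6047, -0.0165, 0.060), yaw 6.4°, tilt 15.2° as measured, corner residuals 0.4 mm or less. Uphill is away from the robot. Next I'll go over the spool.

Run:
```python
from h import *
print(moveto([.435,.266,.33],down(60)))
T1=np.load("w1.npz")["T"]; print(darkblobs(np.load("w1.npz")["im"],440,85,22,110))
```

```text
([0.5222, 0.766, 0.1004], [0.0001, -0.0001, 0.3336])
[(np.float64(459.68), np.float64(64.62), np.float64(17.3)), (np.float64(431.23), np.float64(78.71), np.float64(77.8)), (np.float64(445.83), np.float64(86.52), np.float64(95.5))]
```

apply_moves([
  {"delta_pos": [0.522,0.766,0],"twist": [0,0,0.3336],"hand": 0},
  {"delta_pos": [0.522,0.766,0],"twist": [0,0,0.3336],"hand": 0},
  {"delta_pos": [0.522,0.766,0],"twist": [0,0,0.3336],"hand": 0},
  {"delta_pos": [0.522,0.766,0],"twist": [0,0,0.3336],"hand": 0},
  {"delta_pos": [0.522,0.766,0],"twist": [0,0,0.3336],"hand": 0},
  {"delta_pos": [0.522,0.766,0.1],"twist": [0,0,0.3336],"hand": 0},
  {"delta_pos": [0.522,0.766,0.1],"twist": [0,0,0.3336],"hand": 0},
  {"delta_pos": [0.522,0.766,0.1],"twist": [0,0,0.3336],"hand": 0},
  {"delta_pos": [0.522,0.766,0.1],"twist": [0,0,0.3336],"hand": 0},
  {"delta_pos": [0.522,0.766,0.1],"twist": [0,0,0.3336],"hand": 0},
  {"delta_pos": [0.522,0.766,0.1],"twist": [0,0,0.3336],"hand": 0},
  {"delta_pos": [0.522,0.766,0.1],"twist": [0,0,0.3336],"hand": 0},
])

```text
clock: 4.05
position: [0.4341, 0.2668, 0.3299]
eef_rot: [-180.0, -0.0, 78.9]
wrist_force: [1.1, 0.1, -0.1]
width: 0.996
grip_force: 0.0
```

Run:
```python
from h import *
print(ctrl.observe()["joint_pos"],moveto([.435,.266,.33],down(60)))
```

```text
[2.29548343e+01 2.22754395e+01 9.61076227e+01 1.43101152e-02
 6.16136606e+01 3.40368833e+01] ([-0.0013, 0.0022, -0.0002], [-0.0, -0.0, 0.0525])
```

apply_moves([
  {"delta_pos": [0,0,0],"twist": [0,0,0.0525],"hand": 0},
  {"delta_pos": [0,0,0],"twist": [0,0,0.0525],"hand": 0},
  {"delta_pos": [0,0,0],"twist": [0,0,0.0525],"hand": 0},
  {"delta_pos": [0,0,0],"twist": [0,0,0.0525],"hand": 0},
])

```text
clock: 4.45
position: [0.4353, 0.2654, 0.33]
eef_rot: [180.0, -0.0, 60.3]
wrist_force: [-0.5, -0.1, -0.5]
width: 1.0
grip_force: 0.0
```

Run:
```python
from h import *
s=ctrl.observe();T=pose(s);im=capture("wrist");np.savez("w4.npz",im=im,T=T);cv2.imwrite("pics/w4.png",im[:,:,::-1])
c=get_calibration("wrist");M=T@np.array(c["tool_from_camera"]);K=c["K"]
def proj(p):
    q=np.linalg.inv(M)@np.r_[p,1];x,y,z=q[0],-q[1],-q[2];r=np.hypot(x,y);th=np.arctan2(r,z);return K[0,2]+K[0,0]*th*x/r,K[1,2]+K[1,1]*th*y/r
u=proj([.4354,.2671,.0603]);print(u)
b=darkblobs(im,int(u[0]),int(u[1]),28,110,20);print(b)
T1=np.load("w1.npz")["T"]
a1={"bore":(445.83,86.52),"dot":(431.23,78.71)}
for n in b: 
    r=ray("wrist",n[:2],T);print(n,plane(r,.06).round(4),{k:tuple(map(lambda q:np.round(q,4),tri(r,ray("wrist",v,T1)))) for k,v in a1.items()})
for k,v in a1.items(): print(k,plane(ray("wrist",v,T1),.06).round(4))
```

```text
(np.float64(253.84640100479987), np.float64(192.8762791471996))
[(np.float64(252.58), np.float64(193.14), np.float64(219.2)), (np.float64(258.33), np.float64(214.4), np.float64(123.6))]
(np.float64(252.58), np.float64(193.14), np.float64(219.2)) [0.4343 0.2674 0.06  ] {'bore': (array([0.4348, 0.2671, 0.0591]), np.float64(0.0007)), 'dot': (array([0.4287, 0.2613, 0.0369]), np.float64(0.0021))}
(np.float64(258.33), np.float64(214.4), np.float64(123.6)) [0.4289 0.2474 0.06  ] {'bore': (array([0.4349, 0.2536, 0.0779]), np.float64(0.0029)), 'dot': (array([0.4292, 0.247 , 0.0587]), np.float64(0.0005))}
bore [0.4356 0.2664 0.06  ]
dot [0.4299 0.2461 0.06  ]
```

The bore measures (0.4345, 0.2672, z≈0.060), and three views agree to 1 mm. I'll descend and grip the top flange.

apply_moves([
  {"delta_pos": [0.0023,-0.0032,0.1],"twist": [0,0,0],"hand": 0},
  {"delta_pos": [0.0023,-0.0032,0.17],"twist": [0,0,0],"hand": 0},
  {"delta_pos": [0.0023,-0.0032,0.21],"twist": [0,0,0],"hand": 0},
  {"delta_pos": [0.0023,-0.0032,0.23],"twist": [0,0,0],"hand": 0},
  {"delta_pos": [0.0023,-0.0032,0.23],"twist": [0,0,0],"hand": 0},
  {"delta_pos": [0.0023,-0.0032,0.23],"twist": [0,0,0],"hand": 0.4},
  {"delta_pos": [0.0023,-0.0032,0.23],"twist": [0,0,0],"hand": 0.4},
  {"delta_pos": [0.0023,-0.0032,0.23],"twist": [0,0,0],"hand": 0.4},
  {"delta_pos": [0.0023,-0.0032,0.23],"twist": [0,0,0],"hand": 0.4},
  {"delta_pos": [0.0023,-0.0032,0.23],"twist": [0,0,0],"hand": 0.4},
  {"delta_pos": [0.0023,-0.0032,0.23],"twist": [0,0,0],"hand": 0.4},
], squeeze=20)

```text
clock: 5.6
position: [0.4353, 0.2666, 0.2154]
eef_rot: [180.0, -0.1, 60.1]
wrist_force: [-0.2, -0.1, 5.8]
width: 0.679
grip_force: 20.0
```

The grip is firm: width 62.5 mm, 20 N, and the spool is centred in the tool. I'll lift it and carry it over the seat.

apply_moves([
  {"delta_pos": [0,0,-0.1],"twist": [0,0,0],"hand": 0.4},
  {"delta_pos": [0,0,-0.2],"twist": [0,0,0],"hand": 0.4},
  {"delta_pos": [0,0,-0.28],"twist": [0,0,0],"hand": 0.4},
  {"delta_pos": [0,0,-0.3],"twist": [0,0,0],"hand": 0.4},
  {"delta_pos": [0,0,-0.3],"twist": [0,0,0],"hand": 0.4},
])

```text
clock: 6.1
position: [0.4351, 0.2665, 0.3656]
eef_rot: [179.9, -0.1, 60.1]
wrist_force: [0.3, 0.1, -3.7]
width: 0.677
grip_force: 20.0
```

```bash
cat >> h.py <<'E'
SR=R.from_euler("ZY",[6.43,-15],degrees=True).as_matrix();SP=np.array([.6047,-.0165,.0600])
PR=np.column_stack([SR[:,1],SR[:,0],-SR[:,2]])
E
python3 - <<'E'
from h import *
s=ctrl.observe();print(s["wrist_force"],s["width"],s["grip_force"])
print(moveto(SP+SR@[0.0005,0,.2154+.06],PR), SR.round(3))
E
```

```text
[ 0.27457082  0.08095084 -3.73172958] 0.6767810365161046 19.99967247247696
([-0.4056, 0.4621, 0.0788], [-0.0399, 0.013, -0.1004]) [[ 0.96  -0.112 -0.257]
 [ 0.108  0.994 -0.029]
 [ 0.259 -0.     0.966]]
```

apply_moves([
  {"delta_pos": [-0.07,0.08,0],"twist": [-0.007,0.002,-0.0167],"hand": 0.4},
  {"delta_pos": [-0.13,0.15,0],"twist": [-0.013,0.004,-0.033],"hand": 0.4},
  {"delta_pos": [-0.19,0.22,0],"twist": [-0.02,0.0065,-0.05],"hand": 0.4},
  {"delta_pos": [-0.25,0.285,0.02],"twist": [-0.027,0.009,-0.067],"hand": 0.4},
  {"delta_pos": [-0.31,0.35,0.04],"twist": [-0.033,0.011,-0.084],"hand": 0.4},
  {"delta_pos": [-0.37,0.42,0.06],"twist": [-0.0399,0.013,-0.1004],"hand": 0.4},
  {"delta_pos": [-0.4056,0.4621,0.0788],"twist": [-0.0399,0.013,-0.1004],"hand": 0.4},
  {"delta_pos": [-0.4056,0.4621,0.0788],"twist": [-0.0399,0.013,-0.1004],"hand": 0.4},
  {"delta_pos": [-0.4056,0.4621,0.0788],"twist": [-0.0399,0.013,-0.1004],"hand": 0.4},
  {"delta_pos": [-0.4056,0.4621,0.0788],"twist": [-0.0399,0.013,-0.1004],"hand": 0.4},
])

```text
clock: 7.1
position: [0.5337, -0.0236, 0.324]
eef_rot: [165.3, -0.0, 96.5]
wrist_force: [-0.6, -0.7, -2.9]
width: 0.679
grip_force: 20.0
```

Run:
```python
from h import *
s=ctrl.observe();print(s["wrist_force"],s["width"],s["joint_pos"].round(1),(SR.T@(s["position"]-SP)*1e3).round(1))
print(moveto(SP+SR@[0.0005,0,.2154+.003],PR))
```

```text
[-0.57184179 -0.73501197 -2.87818317] 0.6789602135150163 [-12.   22.   98.5   6.5  45.7 -22.4] [ -0.6   0.9 273.5]
([-0.0018, 0.0028, 0.1101], [-0.0009, -0.0001, 0.0001])
```

apply_moves([
  {"delta_pos": [-0.0018,0.0028,0.04],"twist": [-0.0009,0,0],"hand": 0.4},
  {"delta_pos": [-0.0018,0.0028,0.075],"twist": [-0.0009,0,0],"hand": 0.4},
  {"delta_pos": [-0.0018,0.0028,0.1],"twist": [-0.0009,0,0],"hand": 0.4},
  {"delta_pos": [-0.0018,0.0028,0.11],"twist": [-0.0009,0,0],"hand": 0.4},
  {"delta_pos": [-0.0018,0.0028,0.11],"twist": [-0.0009,0,0],"hand": 0.4},
  {"delta_pos": [-0.0018,0.0028,0.11],"twist": [-0.0009,0,0],"hand": 0.4},
])

```text
clock: 7.7
position: [0.5498, -0.0234, 0.2731]
eef_rot: [164.8, 0.0, 96.5]
wrist_force: [0.8, 0.3, -1.4]
width: 0.676
grip_force: 20.0
```

Run:
```python
from h import *
s=ctrl.observe();print(s["wrist_force"],(SR.T@(s["position"]-SP)*1e3).round(2))
print(moveto(SP+SR@[0.0005,0,.2154+.001],PR))
im=capture("scene");cv2.imwrite("pics/s2.png",cv2.resize(im[140:260,175:335],(800,600),interpolation=cv2.INTER_CUBIC)[:,:,::-1])
```

```text
[ 0.75549673  0.27806559 -1.3570234 ] [  1.74  -0.68 220.11]
([0.0014, -0.0025, 0.0074], [0.0006, 0.0001, 0.0001])
```

View pics/s2.png

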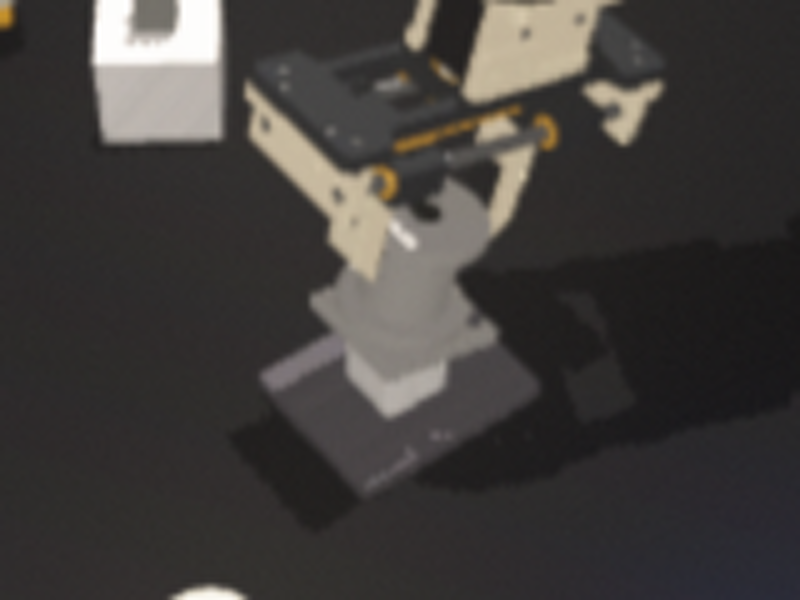

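The spool hangs square over the seat and nearly touches it, with the pins on the robot's side. I'll lower it in small steps and watch the force.

apply_moves([
  {"delta_pos": [0.0005,-0.001,0.003],"twist": [0,0,0],"hand": 0.4},
  {"delta_pos": [0.0005,-0.001,0.003],"twist": [0,0,0],"hand": 0.4},
  {"delta_pos": [0.0005,-0.001,0.003],"twist": [0,0,0],"hand": 0.4},
])

```text
clock: 8.05
position: [0.5496, -0.0235, 0.2712]
eef_rot: [164.8, 0.0, 96.4]
wrist_force: [0.3, -1.5, -1.5]
width: 0.68
grip_force: 20.0
```

apply_moves([
  {"delta_pos": [0,0,0.002],"twist": [0,0,0],"hand": 0.4},
  {"delta_pos": [0,0,0.002],"twist": [0,0,0],"hand": 0.4},
])

```text
clock: 8.25
position: [0.5499, -0.0234, 0.2699]
eef_rot: [164.8, 0.0, 96.4]
wrist_force: [0.2, 0.2, -1.9]
width: 0.676
grip_force: 20.0
```

apply_moves([
  {"delta_pos": [0,0,0.002],"twist": [0,0,0],"hand": 0.4},
  {"delta_pos": [0,0,0.002],"twist": [0,0,0],"hand": 0.4},
])

```text
clock: 8.45
position: [0.5501, -0.0234, 0.2688]
eef_rot: [164.8, 0.0, 96.4]
wrist_force: [0.0, -0.2, -2.8]
width: 0.678
grip_force: 20.0
```

Run:
```python
from h import *
s=ctrl.observe();print(s["wrist_force"],(SR.T@(s["position"]-SP)*1e3).round(2))
```

```text
[ 0.04717297 -0.2463412  -2.84882378] [  0.93  -0.72 215.96]
```

Still not touching (about -2.5 N, which is the weight). I'll step further.

apply_moves([
  {"delta_pos": [0,0,0.0015],"twist": [0,0,0],"hand": 0.4},
  {"delta_pos": [0,0,0.0015],"twist": [0,0,0],"hand": 0.4},
])

```text
clock: 8.65
position: [0.5504, -0.0234, 0.2684]
eef_rot: [164.8, 0.0, 96.4]
wrist_force: [-0.7, -0.3, -0.7]
width: 0.675
grip_force: 20.0
```

apply_moves([
  {"delta_pos": [0,0,0.001],"twist": [0,0,0],"hand": 0.4},
  {"delta_pos": [0,0,0.001],"twist": [0,0,0],"hand": 0.4},
])

```text
clock: 8.85
position: [0.5505, -0.0236, 0.2682]
eef_rot: [164.8, 0.1, 96.4]
wrist_force: [-2.8, -3.2, 3.9]
width: 0.679
grip_force: 20.0
```

apply_moves([
  {"delta_pos": [0,0,0.001],"twist": [0,0,0],"hand": 0.4},
  {"delta_pos": [0,0,0.001],"twist": [0,0,0],"hand": 0.4},
])

```text
clock: 9.05
position: [0.5505, -0.0237, 0.2681]
eef_rot: [164.8, 0.1, 96.4]
wrist_force: [-4.8, -3.9, 7.8]
width: 0.672
grip_force: 20.0
```

The spool is in contact. I'll open the hand and back off along the normal.

apply_moves([
  {"delta_pos": [0,0,-0.0012],"twist": [0,0,0],"hand": 0.4},
  {"delta_pos": [0,0,-0.0012],"twist": [0,0,0],"hand": 0.25},
  {"delta_pos": [0,0,-0.0012],"twist": [0,0,0],"hand": 0.1},
  {"delta_pos": [0,0,-0.0012],"twist": [0,0,0],"hand": 0},
  {"delta_pos": [0,0,-0.0012],"twist": [0,0,0],"hand": 0},
  {"delta_pos": [0,0,-0.0012],"twist": [0,0,0],"hand": 0},
  {"delta_pos": [0,0,-0.02],"twist": [0,0,0],"hand": 0},
  {"delta_pos": [0,0,-0.06],"twist": [0,0,0],"hand": 0},
  {"delta_pos": [0,0,-0.13],"twist": [0,0,0],"hand": 0},
  {"delta_pos": [0,0,-0.2],"twist": [0,0,0],"hand": 0},
  {"delta_pos": [0,0,-0.2],"twist": [0,0,0],"hand": 0},
  {"delta_pos": [0,0,-0.2],"twist": [0,0,0],"hand": 0},
])

```text
clock: 10.25
position: [0.5243, -0.0262, 0.3651]
eef_rot: [164.7, 0.1, 96.4]
wrist_force: [-0.6, -0.3, -0.1]
width: 0.997
grip_force: 0.0
```

```bash
cat >> h.py <<'E'
def proj(T,p):
    c=get_calibration("wrist");M=T@np.array(c["tool_from_camera"]);K=c["K"]
    q=np.linalg.inv(M)@np.r_[p,1];x,y,z=q[0],-q[1],-q[2];r=np.hypot(x,y);th=np.arctan2(r,z);return K[0,2]+K[0,0]*th*x/r,K[1,2]+K[1,1]*th*y/r
E
python3 - <<'E'
from h import *
s=ctrl.observe();T=pose(s);im=capture("wrist");np.savez("w5.npz",im=im,T=T)
u=proj(T,SP+SR@[0,0,.06]);print(u,T[:3,3])
for thr in(60,90,110):
  for b in darkblobs(im,int(u[0]),int(u[1]),34,thr,20):
    o,d=ray("wrist",b[:2],T);oo=SR.T@(o-SP);dd=SR.T@d;print(thr,b,((oo+dd*(.06-oo[2])/dd[2])*1e3).round(1))
w=im[90:290,155:355];sc=capture("scene")[165:245,215:295]
cv2.imwrite("pics/w5.png",np.hstack([cv2.resize(x,(400,400),interpolation=cv2.INTER_CUBIC) for x in(w,sc)])[:,:,::-1])
E
```

```text
(np.float64(251.84412960578217), np.float64(199.11704417568092)) [ 0.5243312  -0.02618302  0.36510434]
60 (np.float64(250.87), np.float64(199.44), np.float64(172.4)) [-0.8 -0.3 60. ]
60 (np.float64(258.13), np.float64(221.95), np.float64(134.3)) [  5.4 -20.7  60. ]
90 (np.float64(251.79), np.float64(199.57), np.float64(232.0)) [-0.  -0.4 60. ]
90 (np.float64(222.88), np.float64(226.36), np.float64(174.2)) [-25.1 -24.8  60. ]
90 (np.float64(258.12), np.float64(222.03), np.float64(164.2)) [  5.4 -20.7  60. ]
90 (np.float64(278.88), np.float64(227.98), np.float64(113.3)) [ 23.4 -26.4  60. ]
110 (np.float64(283.34), np.float64(169.96), np.float64(27.3)) [25.7 25.  60. ]
110 (np.float64(251.79), np.float64(199.54), np.float64(247.4)) [-0.  -0.4 60. ]
110 (np.float64(222.99), np.float64(226.15), np.float64(183.1)) [-25.  -24.6  60. ]
110 (np.float64(258.12), np.float64(221.99), np.float64(176.6)) [  5.4 -20.7  60. ]
110 (np.float64(278.75), np.float64(227.81), np.float64(120.2)) [ 23.3 -26.3  60. ]
```

View pics/w5.png

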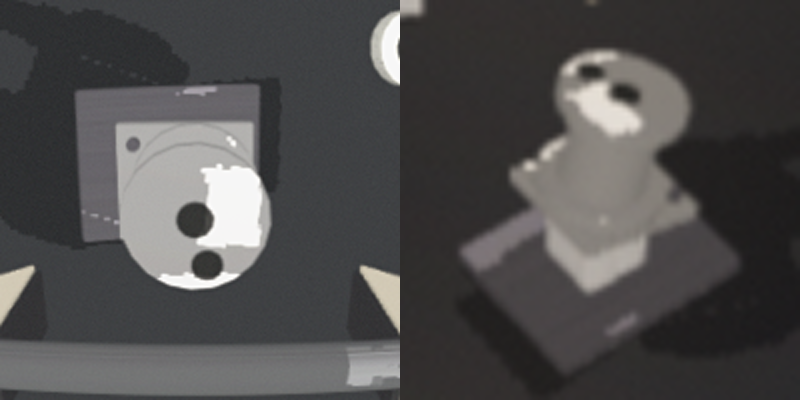

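The wrist view shows the spool flat on the seat. Its axis is at seat (0, -0.4) mm, the dot at (5.4, -20.7) mm, and a pin is free downhill at crop (133,145). Now the probe: I'll look at it from above.

Run:
```python
from h import *
print(moveto([.611,-.262,.42],down(96.4)))
for a,b in(((351,125),(159,120.5)),((378.5,147.5),(169.5,97))):
    print(tri(ray("top",a),ray("scene",b)))
```

```text
([-0.4882, 0.1449, -0.0784], [0.042, 0.0, 0.0001])
(array([ 0.71945948, -0.296092  ,  0.16251847]), np.float64(0.0011583230375277348))
(array([ 0.65902911, -0.3665027 ,  0.16547915]), np.float64(0.001193181891057142))
```

apply_moves([
  {"delta_pos": [0,0,-0.07],"twist": [0,0,0],"hand": 0},
  {"delta_pos": [-0.1,0.03,-0.078],"twist": [0.01,0,0],"hand": 0},
  {"delta_pos": [-0.2,0.06,-0.078],"twist": [0.02,0,0],"hand": 0},
  {"delta_pos": [-0.29,0.09,-0.078],"twist": [0.042,0,0],"hand": 0},
  {"delta_pos": [-0.38,0.12,-0.078],"twist": [0.042,0,0],"hand": 0},
  {"delta_pos": [-0.488,0.145,-0.078],"twist": [0.042,0,0],"hand": 0},
  {"delta_pos": [-0.488,0.145,-0.078],"twist": [0.042,0,0],"hand": 0},
  {"delta_pos": [-0.488,0.145,-0.078],"twist": [0.042,0,0],"hand": 0},
  {"delta_pos": [-0.488,0.145,-0.078],"twist": [0.042,0,0],"hand": 0},
])

```text
clock: 11.25
position: [0.6113, -0.2611, 0.4193]
eef_rot: [-180.0, -0.1, 96.5]
wrist_force: [-0.0, 0.1, 0.7]
width: 1.0
grip_force: 0.0
```

Run:
```python
from h import *
s=ctrl.observe();T=pose(s);im=capture("wrist");np.savez("w6.npz",im=im,T=T);print(s["position"],s["eef_rot"],proj(T,[.611,-.262,.135]))
cv2.imwrite("pics/w6.png",cv2.resize(im[120:260,160:346],(797,600),interpolation=cv2.INTER_CUBIC)[:,:,::-1])
```

```text
[ 0.61127027 -0.2610719   0.41934993] [-1.79959816e+02 -8.45138833e-02  9.64659885e+01] (np.float64(254.32417756006862), np.float64(192.0024304113926))
```

View pics/w6.png

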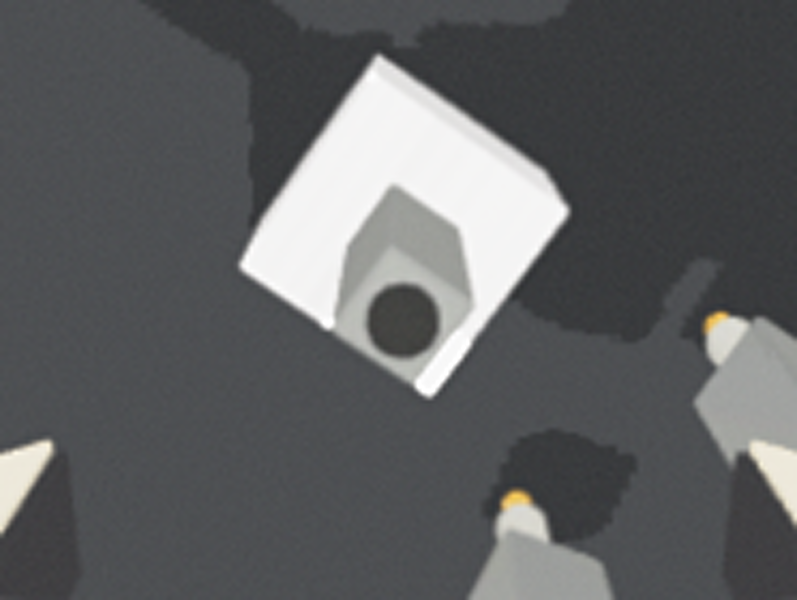

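apply_moves([
  {"delta_pos": [-0.1,0.08,0],"twist": [0,0,0],"hand": 0},
  {"delta_pos": [-0.1,0.08,0],"twist": [0,0,0],"hand": 0},
  {"delta_pos": [-0.1,0.08,0],"twist": [0,0,0],"hand": 0},
  {"delta_pos": [-0.1,0.08,0],"twist": [0,0,0],"hand": 0},
])

```text
clock: 11.7
position: [0.6566, -0.3056, 0.4208]
eef_rot: [180.0, -0.0, 96.5]
wrist_force: [0.8, 0.5, -0.5]
width: 1.0
grip_force: 0.0
```

Run:
```python
from h import *
s=ctrl.observe();T=pose(s);im=capture("wrist");np.savez("w7.npz",im=im,T=T);print(s["position"],s["eef_rot"],proj(T,[.611,-.262,.135]))
```

```text
[ 0.65661615 -0.30564242  0.42079318] [ 1.79952791e+02 -1.71623600e-03  9.65168806e+01] (np.float64(209.54702371075314), np.float64(138.61446933605595))
```

The w6 crop shows the probe's dark top hole at (403,320), its top-face corners at (393,247), (472,303), (415,383) and (334,327), and the stand around it. The bigger probes stand lower right, well clear.

Run:
```python
from h import *
A=np.load("w6.npz");B=np.load("w7.npz")
a=darkblobs(A["im"],254,194,12,90,20);b=darkblobs(B["im"],210,139,14,90,20);print(a,b)
for x in a:
  for y in b:
    print(x[:2],y[:2],tri(ray("wrist",x[:2],A["T"]),ray("wrist",y[:2],B["T"])))
f=lambda u,z:plane(ray("wrist",np.array(u)/4.285-.38+[160,120],A["T"]),z)
for nm,c,z in(("probe",[(393,247),(472,303),(415,383),(334,327)],.135),("stand",[(378,55),(568,210),(430,398),(240,268)],.06)):
    P=np.array([f(u,z) for u in c]);print(nm,P.mean(0).round(4))
    e=np.roll(P,-1,0)-P;print((np.linalg.norm(e,axis=1)*1e3).round(1),np.degrees(np.arctan2(e[:,1],e[:,0])).round(1))
```

```text
[(np.float64(253.52), np.float64(194.45), np.float64(206.0))] [(np.float64(207.62), np.float64(142.9), np.float64(109.8))]
(np.float64(253.52), np.float64(194.45)) (np.float64(207.62), np.float64(142.9)) (array([ 0.60998908, -0.2656338 ,  0.13338797]), np.float64(0.0008978088601067236))
probe [ 0.6106 -0.2633  0.135 ]
[21.2 22.1 21.9 22.1] [ -29.6 -117.3  150.3   60.7]
stand [ 0.6109 -0.2629  0.06  ]
[66.9 66.3 65.3 70.1] [ -32.6 -118.   150.6   63.2]
```

The probe is at (0.6107, -0.2633) with its flats at -29.5°/60.5°. Edge sizes come out at 22 mm and 66 mm, which fits, and it is concentric with the stand. I'll close along the 60.5° axis (tool yaw 150.5°), which clears the bigger probes.

Run:
```python
from h import *
print(moveto([.6107,-.2633,.36],down(150.5)))
```

```text
([0.0943, -0.0814, 0.1224], [0.0002, 0.0001, -0.1499])
```

apply_moves([
  {"delta_pos": [0.0943,-0.0814,0],"twist": [0,0,-0.15],"hand": 0},
  {"delta_pos": [0.0943,-0.0814,0],"twist": [0,0,-0.15],"hand": 0},
  {"delta_pos": [0.0943,-0.0814,0],"twist": [0,0,-0.15],"hand": 0},
  {"delta_pos": [0.0943,-0.0814,0.05],"twist": [0,0,-0.15],"hand": 0},
  {"delta_pos": [0.0943,-0.0814,0.12],"twist": [0,0,-0.15],"hand": 0},
  {"delta_pos": [0.0943,-0.0814,0.12],"twist": [0,0,-0.15],"hand": 0},
  {"delta_pos": [0.0943,-0.0814,0.12],"twist": [0,0,-0.15],"hand": 0},
  {"delta_pos": [0.0943,-0.0814,0.12],"twist": [0,0,-0.15],"hand": 0},
  {"delta_pos": [0.0943,-0.0814,0.12],"twist": [0,0,-0.15],"hand": 0},
])

```text
clock: 12.65
position: [0.6107, -0.264, 0.3617]
eef_rot: [180.0, 0.1, 150.4]
wrist_force: [-0.3, 0.1, -1.3]
width: 0.998
grip_force: 0.0
```

Run:
```python
from h import *
s=ctrl.observe();T=pose(s);im=capture("wrist");np.savez("w8.npz",im=im,T=T);print(s["position"],s["eef_rot"],s["joint_pos"].round(1));u=proj(T,[.6107,-.2633,.135]);print(u)
A=np.load("w6.npz");r6=ray("wrist",(253.52,194.45),A["T"]);print("w6",plane(r6,.135))
for x in darkblobs(im,int(u[0]),int(u[1]),26,90,60):
    r=ray("wrist",x[:2],T);print(x,plane(r,.135).round(4),tri(r,r6))
print(moveto([.6107,-.2633,.269],down(150.5)))
```

```text
[ 0.61066619 -0.26401177  0.36165839] [1.79980470e+02 1.37406112e-01 1.50394407e+02] [-30.   36.4  66.3   0.   77.2 -90.4]
(np.float64(254.28186520239345), np.float64(212.38694235940878))
w6 [ 0.611436  -0.2636135  0.135    ]
(np.float64(253.46), np.float64(213.4), np.float64(350.4)) [ 0.6111 -0.2642  0.135 ] (array([ 0.61157467, -0.26434657,  0.13328667]), np.float64(0.00021571359196582952))
(np.float64(253.71), np.float64(229.52), np.float64(756.6)) [ 0.6226 -0.2706  0.135 ] (array([ 0.61164756, -0.2607983 ,  0.15926946]), np.float64(0.004498255121799082))
([0.0014, 0.0015, 0.1851], [0.0, 0.0004, -0.0003])
```

apply_moves([
  {"delta_pos": [0.0005,0.001,0.07],"twist": [0,0,0],"hand": 0},
  {"delta_pos": [0.0005,0.001,0.13],"twist": [0,0,0],"hand": 0},
  {"delta_pos": [0.0005,0.001,0.17],"twist": [0,0,0],"hand": 0},
  {"delta_pos": [0.0005,0.001,0.185],"twist": [0,0,0],"hand": 0},
  {"delta_pos": [0.0005,0.001,0.185],"twist": [0,0,0],"hand": 0},
  {"delta_pos": [0.0005,0.001,0.185],"twist": [0,0,0],"hand": 0.5},
  {"delta_pos": [0.0005,0.001,0.185],"twist": [0,0,0],"hand": 0.85},
  {"delta_pos": [0.0005,0.001,0.185],"twist": [0,0,0],"hand": 0.85},
  {"delta_pos": [0.0005,0.001,0.185],"twist": [0,0,0],"hand": 0.85},
  {"delta_pos": [0.0005,0.001,0.185],"twist": [0,0,0],"hand": 0.85},
  {"delta_pos": [0.0005,0.001,0.185],"twist": [0,0,0],"hand": 0.85},
  {"delta_pos": [0.0005,0.001,0.185],"twist": [0,0,0],"hand": 0.85},
], squeeze=30)

```text
clock: 13.9
position: [0.6111, -0.2643, 0.2681]
eef_rot: [180.0, 0.1, 150.4]
wrist_force: [-1.3, -1.0, 0.8]
width: 0.441
grip_force: 0.0
```

apply_moves([
  {"delta_pos": [0,0,0],"twist": [0,0,0],"hand": 0.85},
  {"delta_pos": [0,0,0],"twist": [0,0,0],"hand": 0.85},
  {"delta_pos": [0,0,0],"twist": [0,0,0],"hand": 0.85},
  {"delta_pos": [0,0,0],"twist": [0,0,0],"hand": 0.85},
])

```text
clock: 14.3
position: [0.6111, -0.2643, 0.268]
eef_rot: [180.0, 0.1, 150.4]
wrist_force: [-0.2, 0.8, -0.5]
width: 0.259
grip_force: 30.0
```

The grip is good (23.8 mm, 30 N). I'll lift straight out of the stand.

apply_moves([
  {"delta_pos": [0,0,-0.05],"twist": [0,0,0],"hand": 0.85},
  {"delta_pos": [0,0,-0.11],"twist": [0,0,0],"hand": 0.85},
  {"delta_pos": [0,0,-0.18],"twist": [0,0,0],"hand": 0.85},
  {"delta_pos": [0,0,-0.25],"twist": [0,0,0],"hand": 0.85},
  {"delta_pos": [0,0,-0.31],"twist": [0,0,0],"hand": 0.85},
  {"delta_pos": [0,0,-0.31],"twist": [0,0,0],"hand": 0.85},
  {"delta_pos": [0,0,-0.31],"twist": [0,0,0],"hand": 0.85},
])

```text
clock: 15.0
position: [0.6108, -0.2642, 0.4228]
eef_rot: [180.0, 0.1, 150.4]
wrist_force: [0.7, 0.3, -1.8]
width: 0.258
grip_force: 30.0
```

```bash
cat >> h.py <<'E'
L=.253
DOT=SP+SR@np.array([.0054,-.0207,.0600])
def QR(psi): # tool z=-normal, yaw about normal in seat frame
    a=np.radians(psi);x=SR@[np.cos(a),np.sin(a),0];z=-SR[:,2];return np.column_stack([x,np.cross(z,x),z])
E
python3 - <<'E'
from h import *
s=ctrl.observe();print(s["wrist_force"],s["width"],s["joint_pos"].round(1),DOT)
for psi in(90,120,144): print(psi,moveto(DOT+SR[:,2]*(L+.04),QR(psi)))
E
```

```text
[ 0.70802107  0.2935451  -1.84230128] 0.2584370194949489 [-30.   34.5  60.2   0.   85.2 -90.4] [ 0.59676991 -0.03822475  0.11935317]
90 ([0.3702, 0.2901, 0.0404], [-0.0384, -0.0195, 0.1492])
120 ([0.3702, 0.2901, 0.0404], [-0.0311, -0.0279, 0.0663])
144 ([0.3702, 0.2901, 0.0404], [-0.0245, -0.0335, 0.0])
```

apply_moves([
  {"delta_pos": [0.07,0.055,0],"twist": [0,0,0],"hand": 0.85},
  {"delta_pos": [0.14,0.11,0],"twist": [-0.005,-0.007,0],"hand": 0.85},
  {"delta_pos": [0.21,0.165,0],"twist": [-0.012,-0.016,0],"hand": 0.85},
  {"delta_pos": [0.28,0.22,0],"twist": [-0.02,-0.026,0],"hand": 0.85},
  {"delta_pos": [0.34,0.27,0.02],"twist": [-0.0245,-0.0335,0],"hand": 0.85},
  {"delta_pos": [0.37,0.29,0.04],"twist": [-0.0245,-0.0335,0],"hand": 0.85},
  {"delta_pos": [0.37,0.29,0.04],"twist": [-0.0245,-0.0335,0],"hand": 0.85},
  {"delta_pos": [0.37,0.29,0.04],"twist": [-0.0245,-0.0335,0],"hand": 0.85},
  {"delta_pos": [0.37,0.29,0.04],"twist": [-0.0245,-0.0335,0],"hand": 0.85},
])

```text
clock: 15.9
position: [0.5221, -0.0478, 0.4025]
eef_rot: [171.1, 12.1, 149.4]
wrist_force: [-0.2, 0.3, -2.0]
width: 0.263
grip_force: 30.0
```

```bash
cat > chk.py <<'E'
from h import *
s=ctrl.observe();T=pose(s)
tip=T[:3,3]+T[:3,2]*L
print("F",s["wrist_force"].round(2),"Fn",round(float(s["wrist_force"]@SR[:,2]),2),"tip rel dot mm",(SR.T@(tip-DOT)*1e3).round(2),"tilt err deg",round(float(np.degrees(np.arccos(-T[:3,2]@SR[:,2]))),2),s["clock"],s["width"])
E
python3 - <<'E'
exec(open("chk.py").read())
print(moveto(DOT+SR[:,2]*(L+.006),QR(144)))
im=capture("wrist");sc=capture("scene");np.savez("w9.npz",im=im,T=T,sc=sc)
def hsvblob(i):
    h=cv2.cvtColor(i,cv2.COLOR_RGB2HSV);return cv2.inRange(h,(12,120,90),(30,255,255))
n,l,st,c=cv2.connectedComponentsWithStats(hsvblob(sc));print([(c[i].round(1).tolist(),st[i][4]) for i in range(1,n) if st[i][4]>3])
cv2.imwrite("pics/w9.png",np.hstack([cv2.resize(im[90:290,155:355],(400,400),interpolation=cv2.INTER_CUBIC),cv2.resize(sc[130:230,205:305],(400,400),interpolation=cv2.INTER_CUBIC)])[:,:,::-1])
E
```

```text
F [-0.17  0.35 -2.01] Fn -1.91 tip rel dot mm [ 0.53 -1.2  40.02] tilt err deg 0.02 15.9 0.2633889993656714
([0.0024, 0.0012, 0.068], [-0.0, -0.0, -0.0001])
[([258.6, 100.8], np.int32(26)), ([273.2, 105.2], np.int32(17)), ([281.6, 109.0], np.int32(20)), ([257.1, 115.1], np.int32(10)), ([175.4, 143.1], np.int32(16)), ([256.4, 163.4], np.int32(15)), ([166.6, 165.4], np.int32(15))]
```

View pics/w9.png

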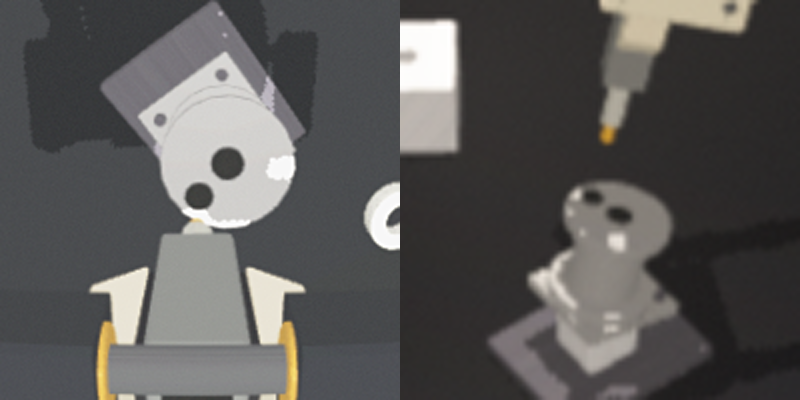

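The wrist view shows the spool still seated, with the dot at crop (199,196) and the probe nose just above it. In the scene view the brass tip at (256,163) hovers over the dot. I'll re-measure the dot from here and check the tip too.

Run:
```python
from h import *
A=np.load("w9.npz");T=A["T"];B=np.load("w5.npz")
for thr in(70,90):
  for b in darkblobs(A["im"],260,180,26,thr,40):
    o,d=ray("wrist",b[:2],T);oo=SR.T@(o-SP);dd=SR.T@d;print(thr,b,((oo+dd*(.06-oo[2])/dd[2])*1e3).round(1))
d=[b for b in darkblobs(A["im"],260,180,26,90,40)]
for b in d:
  for u in((258.12,222.03),(251.79,199.57)):
    p,e=tri(ray("wrist",b[:2],T),ray("wrist",u,B["T"]));print((SR.T@(p-SP)*1e3).round(1),round(e*1e3,2))
tip=T[:3,3]+T[:3,2]*(L-.004)
c=get_calibration("scene");q=np.linalg.inv(np.array(c["world_from_camera"]))@np.r_[tip,1];K=c["K"];print("tip scene",K[0,2]+K[0,0]*q[0]/-q[2],K[1,2]+K[1,1]*-q[1]/-q[2])
sd=ctrl.observe()
for b in darkblobs(A["sc"],255,180,14,90,6): 
    o,dd_=ray("scene",b[:2]);oo=SR.T@(o-SP);dd=SR.T@dd_;print("scene",b,((oo+dd*(.06-oo[2])/dd[2])*1e3).round(1))
```

```text
70 (np.float64(268.26), np.float64(171.44), np.float64(160.4)) [ 0.6 -0.6 60. ]
70 (np.float64(254.03), np.float64(187.86), np.float64(109.9)) [  5.7 -20.9  60. ]
90 (np.float64(268.31), np.float64(171.42), np.float64(179.9)) [ 0.6 -0.5 60. ]
90 (np.float64(238.81), np.float64(195.71), np.float64(226.2)) [  3.5 -37.4  60. ]
90 (np.float64(254.07), np.float64(187.79), np.float64(125.3)) [  5.7 -20.8  60. ]
90 (np.float64(277.06), np.float64(203.82), np.float64(58.7)) [ 32.  -12.3  60. ]
[-0.7 -1.  96.1] 7.21
[ 1.  -0.7 57.6] 0.13
[ 10.9 -44.8  10.5] 5.03
[  7.8 -34.1   4.9] 16.86
[  6.4 -21.3  57.1] 0.01
[  6.4 -17.6  31.3] 9.62
[  8.6  -0.3 118.9] 5.59
[  7.2   5.8 112.9] 12.85
tip scene 256.3391613978922 163.64137574684398
scene (np.float64(251.89), np.float64(174.41), np.float64(398.1)) [ -2.5 -34.9  60. ]
scene (np.float64(252.74), np.float64(178.8), np.float64(15.6)) [  6.  -20.5  60. ]
scene (np.float64(259.38), np.float64(183.32), np.float64(21.5)) [ 1.5 -0.4 60. ]
```

All views agree: dot at seat (5.6, -20.8), and the tip shows up in the scene within 0.3 px of where it should. I'll approach to about 5 mm above it.

apply_moves([
  {"delta_pos": [0.0018,0.001,0.03],"twist": [0,0,0],"hand": 0.85},
  {"delta_pos": [0.0018,0.001,0.055],"twist": [0,0,0],"hand": 0.85},
  {"delta_pos": [0.0018,0.001,0.068],"twist": [0,0,0],"hand": 0.85},
  {"delta_pos": [0.0018,0.001,0.068],"twist": [0,0,0],"hand": 0.85},
  {"delta_pos": [0.0018,0.001,0.068],"twist": [0,0,0],"hand": 0.85},
  {"delta_pos": [0.0018,0.001,0.068],"twist": [0,0,0],"hand": 0.85},
])

```text
clock: 16.6
position: [0.53, -0.0451, 0.3705]
eef_rot: [171.0, 12.1, 149.5]
wrist_force: [0.2, -0.6, -1.3]
width: 0.264
grip_force: 30.0
```

```bash
python3 chk.py
```

```text
F [ 0.18 -0.63 -1.31] Fn -1.29 tip rel dot mm [0.37 0.63 6.94] tilt err deg 0.06 16.6 0.2641627828000477
```

apply_moves([
  {"delta_pos": [0,0,0],"twist": [0,0,0],"hand": 0.85},
])

```text
clock: 16.7
position: [0.5299, -0.045, 0.3705]
eef_rot: [171.0, 12.1, 149.5]
wrist_force: [0.9, -0.3, -1.2]
width: 0.261
grip_force: 30.0
```

```bash
python3 chk.py
```

```text
F [ 0.95 -0.31 -1.21] Fn -1.4 tip rel dot mm [0.3  0.73 6.99] tilt err deg 0.06 16.7 0.2605291413689634
```

apply_moves([
  {"delta_pos": [0,-0.0007,0.008],"twist": [0,0,0],"hand": 0.85},
  {"delta_pos": [0,-0.0007,0.012],"twist": [0,0,0],"hand": 0.85},
  {"delta_pos": [0,-0.0007,0.012],"twist": [0,0,0],"hand": 0.85},
  {"delta_pos": [0,-0.0007,0.012],"twist": [0,0,0],"hand": 0.85},
])

```text
clock: 17.1
position: [0.5312, -0.0451, 0.364]
eef_rot: [171.0, 12.1, 149.5]
wrist_force: [-0.2, 0.2, -2.1]
width: 0.259
grip_force: 30.0
```

```bash
python3 chk.py
```

```text
F [-0.17  0.2  -2.12] Fn -2.01 tip rel dot mm [-0.43  0.59  0.34] tilt err deg 0.03 17.1 0.25878705722323836
```

apply_moves([
  {"delta_pos": [0,0,0.004],"twist": [0,0,0],"hand": 0.85},
  {"delta_pos": [0,0,0.004],"twist": [0,0,0],"hand": 0.85},
  {"delta_pos": [0,0,0.004],"twist": [0,0,0],"hand": 0.85},
])

```text
clock: 17.4
position: [0.5318, -0.0451, 0.3622]
eef_rot: [171.0, 12.1, 149.5]
wrist_force: [-1.0, 1.3, -1.1]
width: 0.259
grip_force: 30.0
```

```bash
python3 chk.py
```

```text
F [-1.05  1.29 -1.09] Fn -0.82 tip rel dot mm [-0.2   0.54 -1.48] tilt err deg 0.02 17.4 0.25887641774882425
```

apply_moves([
  {"delta_pos": [0,0,0.004],"twist": [0,0,0],"hand": 0.85},
  {"delta_pos": [0,0,0.004],"twist": [0,0,0],"hand": 0.85},
  {"delta_pos": [0,0,0.004],"twist": [0,0,0],"hand": 0.85},
])

```text
clock: 17.7
position: [0.5323, -0.045, 0.3603]
eef_rot: [171.0, 12.1, 149.5]
wrist_force: [-0.2, -0.4, 1.0]
width: 0.262
grip_force: 30.0
```

```bash
python3 chk.py
python3 - <<'E'
from h import *
sc=capture("scene");np.save("sc10.npy",sc);im=capture("wrist")
cv2.imwrite("pics/w10.png",np.hstack([cv2.resize(im[110:230,195:315],(400,400),interpolation=cv2.INTER_CUBIC),cv2.resize(sc[140:210,220:290],(400,400),interpolation=cv2.INTER_CUBIC)])[:,:,::-1])
E
```

```text
F [-0.24 -0.42  0.98] Fn 1.02 tip rel dot mm [-0.22  0.52 -3.46] tilt err deg 0.02 17.7 0.26162880526831
```

Geometry says 3.5 mm in, and the force is noisy around 2.4 N. I'll average a few readings.

apply_moves([
  {"delta_pos": [0,0,0],"twist": [0,0,0],"hand": 0.85},
])

```text
clock: 17.9
position: [0.5323, -0.045, 0.3603]
eef_rot: [171.0, 12.1, 149.5]
wrist_force: [0.3, -0.3, 0.6]
width: 0.263
grip_force: 30.0
```

apply_moves([
  {"delta_pos": [0,0,0],"twist": [0,0,0],"hand": 0.85},
])

```text
clock: 18.0
position: [0.5322, -0.045, 0.3603]
eef_rot: [171.0, 12.1, 149.5]
wrist_force: [-0.2, -0.5, 0.1]
width: 0.259
grip_force: 30.0
```

apply_moves([
  {"delta_pos": [0,0,0],"twist": [0,0,0],"hand": 0.85},
])

```text
clock: 18.1
position: [0.5323, -0.045, 0.3603]
eef_rot: [171.0, 12.1, 149.5]
wrist_force: [-0.5, -0.4, 0.5]
width: 0.261
grip_force: 30.0
```

apply_moves([
  {"delta_pos": [0,0,0],"twist": [0,0,0],"hand": 0.85},
])

```text
clock: 18.2
position: [0.5323, -0.045, 0.3603]
eef_rot: [171.0, 12.1, 149.5]
wrist_force: [0.1, -0.5, 0.3]
width: 0.263
grip_force: 30.0
```

apply_moves([
  {"delta_pos": [0,0,0],"twist": [0,0,0],"hand": 0.85},
])

```text
clock: 18.3
position: [0.5322, -0.045, 0.3603]
eef_rot: [171.0, 12.1, 149.5]
wrist_force: [-0.2, 0.0, 0.7]
width: 0.262
grip_force: 30.0
```

apply_moves([
  {"delta_pos": [0,0,0],"twist": [0,0,0],"hand": 0.85},
])

```text
clock: 18.4
position: [0.5323, -0.045, 0.3602]
eef_rot: [171.0, 12.1, 149.5]
wrist_force: [-0.3, 0.1, 0.7]
width: 0.258
grip_force: 30.0
```

View pics/w10.png

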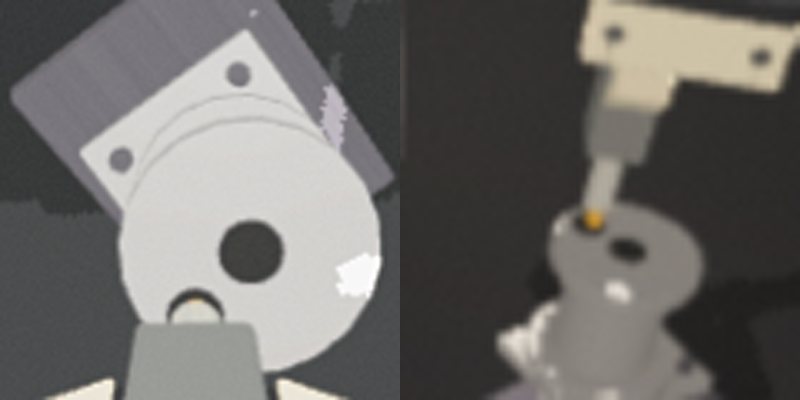

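The crop shows the tip within the dot on the flange, the probe upright to it and the spool still against its place by the pins. The average force is about 2.2 N (4.5 mm) and geometry gives 3.5 mm, so I'll add 0.7 mm.

apply_moves([
  {"delta_pos": [0,0,0.0014],"twist": [0,0,0],"hand": 0.85},
  {"delta_pos": [0,0,0.0014],"twist": [0,0,0],"hand": 0.85},
  {"delta_pos": [0,0,0.0014],"twist": [0,0,0],"hand": 0.85},
  {"delta_pos": [0,0,0.0014],"twist": [0,0,0],"hand": 0.85},
])

```text
clock: 18.8
position: [0.5324, -0.045, 0.3596]
eef_rot: [171.0, 12.1, 149.5]
wrist_force: [-0.4, 0.3, 0.6]
width: 0.26
grip_force: 30.0
```

apply_moves([
  {"delta_pos": [0,0,0],"twist": [0,0,0],"hand": 0.85},
])

```text
clock: 18.9
position: [0.5324, -0.045, 0.3596]
eef_rot: [171.0, 12.1, 149.5]
wrist_force: [-0.1, -0.5, 1.0]
width: 0.263
grip_force: 30.0
```

apply_moves([
  {"delta_pos": [0,0,0],"twist": [0,0,0],"hand": 0.85},
])

```text
clock: 19.0
position: [0.5324, -0.045, 0.3596]
eef_rot: [171.0, 12.1, 149.5]
wrist_force: [-0.0, 0.4, 1.2]
width: 0.261
grip_force: 30.0
```

apply_moves([
  {"delta_pos": [0,0,0],"twist": [0,0,0],"hand": 0.85},
])

```text
clock: 19.1
position: [0.5324, -0.045, 0.3596]
eef_rot: [171.0, 12.1, 149.5]
wrist_force: [0.1, -0.4, 0.4]
width: 0.261
grip_force: 30.0
```

```bash
python3 chk.py
```

```text
F [ 0.05 -0.35  0.39] Fn 0.37 tip rel dot mm [-0.27  0.56 -4.21] tilt err deg 0.02 19.1 0.2605659129042023
```

```bash
python3 -c "
from rig import ctrl
print(ctrl.close_job())"
```

```text
the job is handed in; nothing more can be done
None
```

The job is handed in at 19.1 s of the 56 s allowed: the spool stands flat on the seat just uphill of the pins, dot up and released, and the arm is holding the small probe square on the dot, pressed in about 4–5 mm of its 10 mm (roughly 2.4 N).

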